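# Make the kiln safe and hold its lid arm in the hinge

## Robot

A 6-joint arm with a two-finger parallel gripper is mounted at the origin on the work surface. World frame = base frame: x ahead of the robot, y to its left, z up, the work surface at z = 0. Lengths are in m, angles in rad, forces in N, time in s.
With the tool pointing down it reaches from about 0.4 to 0.825 m from the base axis. Payload 7 kg.
Tool frame: the origin (TCP) lies at the very end of the fingers, on their centre line; the grasp point (between the pads) lies 19 mm behind it; x points along the fingers, z is the direction in which the jaws open and shut, and the axes are right-handed (so a half turn about x gives the same grasp; the last joint's range is limited). The gripper opens to 88 mm and grips with 3 to 60 N. Pads are 19 mm wide; open, the fingers measure 130 mm over their backs; the gripper's body (78 mm by 193 mm) begins 47 mm behind the grasp point.
Start: joints at [-0.851, 0.359, 0.012, 0, -1.224, -0.288], TCP at [0.282, -0.613, 0.227] pointing down, gripper open.
Joint ranges: [-3.07, 3.07], [-1.43, 2.12], [-1.02, 1.25], [-3.03, 1.67], [-3.05, -0], [-3.03, 3.03]. Speed limits (rad/s): [2.39, 2.39, 3.01, 3.14, 3.14, 3.14].

## Interface

Orientations are given as [roll, pitch, yaw] about the fixed x, y, z axes, in that order (R = Rz(yaw) Ry(pitch) Rx(roll)).
In Python, from bench import ctrl gives the robot as it stands. Calls block until the motion is done:
- ctrl.move_ptp(position, orientation): joint-space move of the TCP to a pose.
- ctrl.servo_line(position, rotation=None, speed=0.15, force_limit=None): straight line of the TCP; rotation=None keeps the orientation; speed is the mean speed in m/s. With force_limit (N) it stops when the force on the tool has changed by that much, and returns True; else False.
- ctrl.move_j(angles): joint-space move.
- ctrl.open() and ctrl.close(strength=None): open the fingers fully, or close them until they stop; strength is the grip in N (None keeps the last).
- ctrl.pause(seconds).
- ctrl.ik(position, orientation): joint angles nearest the present ones, or None.
- ctrl.snapshot(name): name is "side" or "top"; returns the picture (420x560x3 uint8, red, green, blue); there is no depth.
- ctrl.camera_model(name): a dict with "mtx" (3x3 intrinsics, pixels), "k1" (the pictures are not rectified: a ray, as slopes to the right and down, at radius r is drawn at 1 + k1 r^2 times it, then the intrinsics apply), "world_from_camera" (4x4, takes a point from camera to world coordinates). Camera axes: x right, y down, z forward; pixel columns grow to the right and rows downward; lengths in m; the calibration is good to about 2 mm. A picture is of the moment at which its call begins. camera_model takes no time and is no camera call.
A pose or a line that the arm cannot do raises ctrl.Unreachable and nothing moves.
- ctrl.close_job(): hands the job in, once; it reports no verdict.
Readings, each from a call of its own:
- ctrl.current_clock(): time.
- ctrl.current_qpos(): joint angles.
- ctrl.current_dq(): joint speeds.
- ctrl.current_effort(): joint torques, N m.
- ctrl.current_position(): TCP position.
- ctrl.current_tcp_rot(): TCP orientation.
- ctrl.current_wrist_force(): force on the tool from outside, world axes, zero at the start.
- ctrl.current_wrist_torque(): the same for the moment, N m.
- ctrl.current_finger_gap(): finger opening in m.
Only numpy, scipy, OpenCV 4.12 (cv2) and the standard library are available. Lean on these libraries where they do the work, as an engineer would, in place of code of your own. Each camera call takes 0.05 s, during which the arm holds its last target. There are 200 camera calls.

## Task

The lid arm of this bench kiln is going back on: first make the kiln safe at its control box by pressing the three keys fully down one at a time, letting each come up again: the large round key, then the square key, then the small round key. Then pick up the lid arm by its wooden grip and bring its knuckle from above in between the two knuckles at the back of the kiln, the arm level, right way up and reaching forward over the open kiln, until the three knuckle holes line up for the pin. Finish still holding it lined up there in the gripper, not resting on or pressing against the kiln, so that a helper can push the pin through; leave the pin and the pottery things where they are.

Things in the scene. Friction and masses are not known exactly. Their poses are not given: they have to be found in the camera images.
- key_large (a joint): the large round white key (36 mm diameter). Joint: 0 up, 0.006 m fully down; a spring pushes it back up: 1.5 N starts it, 5 N takes it fully down. It counts as pressed beyond 0.004.
- key_square (a joint): the square white key (26 mm x 26 mm). Values and spring as for the large key.
- key_small (a joint): the small round white key (18 mm diameter). Values and spring as for the large key.
- key_large_top (a point): centre of the top face of the large round key, z up, x along the row. The keys stand in a row 66 mm apart, in any order, each on a black plate 56 mm square, 8 mm thick, on the fixed grey control box (220 mm along the row, 90 mm across, 50 mm high). Key tops when up: 69 mm above the table, 11 mm above the plates.
- key_square_top (a point): centre of the top face of the square key, same axes and height
- key_small_top (a point): centre of the top face of the small round key, same axes and height
- lid_grip (a point): middle of the lid arm's wooden grip (90 mm long, 28 wide, 30 high), where to grasp it, across y. x: along the arm to its knuckle; z up. 20 mm above the arm's underside, 15 mm below the grip's top; the grip spans x = -55 to +35 mm about it. Under the grip: a dark steel strap 130 x 30 x 5 mm. The arm balances near here.
- lid_bore (a point): centre of the hole through the lid arm's single knuckle (dark steel tube, outside 24 mm, hole 14 mm, 30 mm long along y). 78 mm ahead of lid_grip along x and 8 mm lower; 12 mm above the arm's underside. Axes as lid_grip; the hole runs along y.
- kiln_bore (a point): middle of the gap between the kiln's two fixed knuckles, on their hole axis: where lid_bore belongs, axes alike. y along the holes, x backwards away from the kiln, z up. Knuckles: outside 24 mm, hole 14 mm, 16 mm long, gap 38 mm, open from above; fixed leaf below the gap ends 25 mm under this point. 155 mm above the table, 35 mm above the kiln's rim.
- pin_mid (a point): bystander: the loose L-shaped steel hinge pin, 10 mm thick, 90 mm long, lying on the table
- glaze_pot: bystander: loose terracotta cup, 84 mm wide, 70 mm high; origin at its underside
- bud_vase: bystander: loose blue vase, 72 mm wide, 80 mm high; origin at its underside
- palette: bystander: loose white divided tray 120 x 90 x 30 mm; origin at its underside
- lid_arm: the loose lid arm as a whole; origin at the middle of its underside, 15 mm ahead of lid_grip along x and 20 mm below it. About 0.25 kg. It starts flat on a fixed wooden rest 150 x 50 mm, 40 mm high; strap and knuckle undersides are level
- kiln: the fixed kiln, 220 x 220 mm, 120 mm high, open on top (lid off), hinge knuckles at the middle of its back; origin at the centre of its underside, x towards its back; kiln_bore lies 122 mm along x
Not all that is in view belongs to the job. Leave any yellow look-alike of the lid_arm alone.

How it is judged:
On the way, in this order (a step that is already met when the one before it is completed fails the run):
1. the large round key is pressed, the others up (value of joint key_large above 0.004 m and value of joint each of key_square, key_small below 0.002 m), for 0.05 s.
2. the square key is pressed, the others up (value of joint key_square above 0.004 m and value of joint each of key_large, key_small below 0.002 m), for 0.05 s.
3. the small round key is pressed, the others up (value of joint key_small above 0.004 m and value of joint each of key_large, key_square below 0.002 m), for 0.05 s.
At the end, for the whole second after the job is handed in: Arm held by the fingers (over 2 N), under 1.5 N on the kiln, its hole centre within 3.5 mm of the kiln's hole axis in height and fore-and-aft, within 6 mm of mid-gap; holes parallel within 0.12 rad; arm level within 0.15 rad, grip over the kiln; keys up (x of lid_bore in the frame of kiln_bore between -0.0035 and 0.0035 m and z of lid_bore in the frame of kiln_bore between -0.0035 and 0.0035 m and y of lid_bore in the frame of kiln_bore between -0.006 and 0.006 m and angle between the y axis of lid_bore and the y axis of kiln_bore, either way round below 0.12 rad and angle between lid_bore's own z axis and vertical below 0.15 rad and x of lid_grip in the frame of kiln_bore below -0.05 m and contact force between the fingers and lid_arm above 2 N and contact force between kiln and lid_arm below 1.5 N and value of joint each of key_large, key_square, key_small below 0.002 m); the arm keeps its last pose, push and grip.
It fails at once if two keys are pressed at once (value of joint each of key_large, key_square above 0.003 m or value of joint each of key_square, key_small above 0.003 m or value of joint each of key_large, key_small above 0.003 m).
It fails at once if the hinge pin is moved more than 30 mm (distance of pin_mid from where it was at the start of the episode above 0.03 m).
It fails at once if the glaze pot is moved more than 30 mm (distance of glaze_pot from where it was at the start of the episode above 0.03 m).
It fails at once if the bud vase is moved more than 30 mm (distance of bud_vase from where it was at the start of the episode above 0.03 m).
It fails at once if the palette is moved more than 30 mm (distance of palette from where it was at the start of the episode above 0.03 m).
It also fails if it takes over 58 s, if anything falls off the work surface, if the arm or the gripper's body presses on something with over 40 N, if the wrist force passes 120 N, or if a joint passes its speed limit or range.

## Working session

There is one attempt and no reset: what is moved stays moved. The work goes in short steps, each a Python script; the robot and the scene stay as the last script left them, time stands still between calls to the robot, and variables do not carry over. Pictures are saved under pics/ and viewed, about 8 in all and at most 12, crops included, and the job is handed in when it is done.

```bash
mkdir -p pics; ls
python3 - <<'E'
from bench import ctrl
import cv2
for n in("side","top"):
    im=ctrl.snapshot(n); cv2.imwrite(f"pics/{n}0.png",im[:,:,::-1])
    m=ctrl.camera_model(n); print(n,m)
print(ctrl.current_tcp_rot(),ctrl.current_clock())
E
```

```text
pics
side {'mtx': array([[388.84078546,   0.        , 279.52636272],
       [  0.        , 388.84078546, 211.2160038 ],
       [  0.        ,   0.        ,   1.        ]]), 'k1': -0.010619212426030361, 'world_from_camera': array([[-0.89946385, -0.21832558,  0.37854817,  0.14735637],
       [-0.43654815,  0.48808979, -0.75577382,  0.76613441],
       [-0.01976074, -0.84504574, -0.53432875,  0.66769089],
       [ 0.        ,  0.        ,  0.        ,  1.        ]])}
top {'mtx': array([[496.65861678,   0.        , 269.75509871],
       [  0.        , 496.65861678, 215.64196361],
       [  0.        ,   0.        ,   1.        ]]), 'k1': 0.007712594438197346, 'world_from_camera': array([[ 0.00341113, -0.99207017,  0.12563894,  0.4230816 ],
       [-0.99992565, -0.0048548 , -0.01118626, -0.05497139],
       [ 0.01170751, -0.12559144, -0.99201297,  1.36191403],
       [ 0.        ,  0.        ,  0.        ,  1.        ]])}
[0.09301931 1.56928548 2.09555396] 0.1
```

View pics/top0.png

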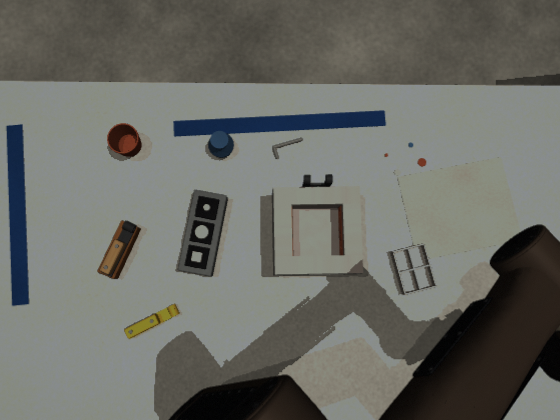

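View pics/side0.png

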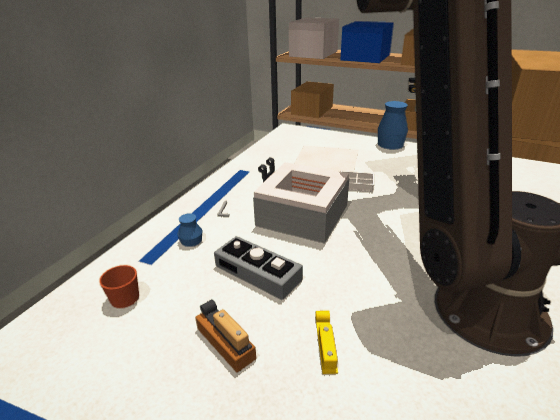

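The top view shows the keys at about (207,208) small, (202,232) large and (196,257) square. The lid arm is near (119,250), the kiln at (318,231), and the hinge at (318,181). Next I'll enlarge these for precision.

```bash
cat > h.py <<'E'
import numpy as np, cv2
from bench import ctrl
def ray(n,u,v):
    m=ctrl.camera_model(n);K=m["mtx"];T=m["world_from_camera"]
    p=cv2.undistortPoints(np.array([[[u,v]]],float),K,np.array([m["k1"],0,0,0,0.]))[0,0]
    return T[:3,3],T[:3,:3]@np.array([*p,1])
def px(n,u,v,z):
    o,d=ray(n,u,v); return o+d*(z-o[2])/d[2]
def proj(n,P):
    m=ctrl.camera_model(n);T=np.linalg.inv(m["world_from_camera"])
    return cv2.projectPoints(np.array(P,float).reshape(-1,3),cv2.Rodrigues(T[:3,:3])[0],T[:3,3],m["mtx"],np.array([m["k1"],0,0,0,0.]))[0][:,0]
def crop(im,u,v,w,h,s): return cv2.resize(im[v:v+h,u:u+w],None,fx=s,fy=s,interpolation=cv2.INTER_CUBIC)
E
python3 - <<'E'
from h import *
im=cv2.imread("pics/top0.png")
a=crop(im,90,215,60,70,6);b=crop(im,290,165,60,70,6)
c=np.hstack([a,b])
c=np.clip(c*1.6,0,255).astype(np.uint8)
for k in range(0,720,60): cv2.putText(c,str((90 if k<360 else 290)+(k%360)//6),(k,10),0,.35,(0,0,255)); cv2.line(c,(k,12),(k,18),(0,0,255))
for k in range(60,420,60): cv2.putText(c,str(k//6+215),(0,k),0,.35,(0,0,255));cv2.putText(c,str(k//6+165),(362,k),0,.35,(0,0,255))
cv2.imwrite("pics/c1.png",c)
# keys: white blobs
g=im[185:280,175:230].min(2); n,l,s,ct=cv2.connectedComponentsWithStats((g>120).astype(np.uint8))
print(s,ct+[175,185])
for u,v in((207,208),(202,232),(196.5,257)): print(px("top",u,v,.069))
print("hinge",px("top",318,181,.165),"kiln corners",[px("top",*q,.12)[:2].round(3) for q in((274,187),(363,187),(366,275),(273,275))])
E
```

```text
[[   0    4   55   88 3248]
 [   0    0   55   84 1071]
 [  29   20    5    5   21]
 [   0   33   55   62  686]
 [  21   41   12   12  116]
 [  50   43    1    2    2]
 [  46   53    2    2    3]
 [  47   56    1    1    1]
 [  17   67   10   10   77]] [[203.7635468  233.21674877]
 [189.26517274 207.00466853]
 [206.19047619 206.85714286]
 [213.96938776 263.37900875]
 [201.35344828 231.4137931 ]
 [225.         228.5       ]
 [221.66666667 238.33333333]
 [222.         241.        ]
 [196.31168831 256.24675325]]
[0.60624421 0.09526338 0.069     ]
[0.54295105 0.10706616 0.069     ]
[0.47785491 0.11995243 0.069     ]
hinge [ 0.66092422 -0.18655377  0.165     ] kiln corners [array([ 0.654, -0.08 ]), array([ 0.655, -0.306]), array([ 0.433, -0.309]), array([ 0.432, -0.078])]
```

View pics/c1.png

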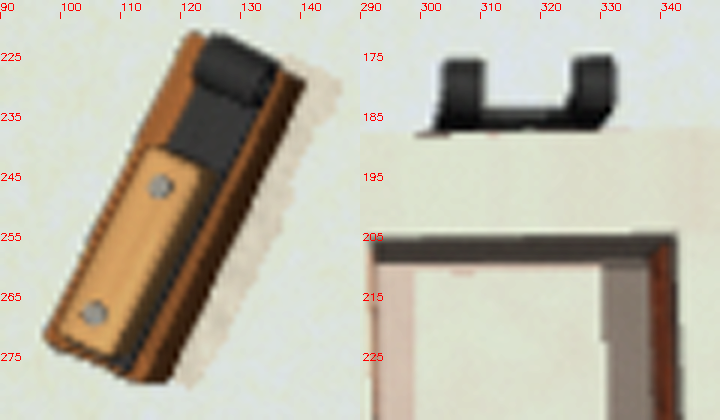

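Run:
```python
from h import *
f=lambda x,y,ox,oy:((x+.5)/6-.5+ox,(y+.5)/6-.5+oy)
A=lambda x,y,z:px("top",*f(x,y,90,215),z)
g=[A(x,y,.075) for x,y in((148,143),(205,165),(113,355),(62,330))]
print("grip corners",np.round(g,4),"len",np.linalg.norm(g[1]-g[2]),np.linalg.norm(g[0]-g[3]),"w",np.linalg.norm(g[0]-g[1]),np.linalg.norm(g[2]-g[3]))
b1,b2=A(160,186,.075),A(94,314,.075);gm=(b1+b2)/2;k=A(236,71,.063)
print("bolts",b1,b2,"knuckle",k)
for d in(b1-b2,k-gm): print(np.arctan2(d[1],d[0]),np.hypot(*d[:2]))
print("corner centre",np.mean(g,0),"bolt mid",gm)
B=lambda x,y,z:px("top",*f(x-360,y,290,165),z)
for q in((443,62),(485,62),(572,59),(615,59)): print("kn",B(*q,.158))
for w in((206.2,206.86),(201.35,231.41),(196.31,256.25)): print("key",px("top",*w,.069))
# predict hinge silhouette for candidate bore
m=ctrl.camera_model("top")
c=np.array([.6655,-.19,.155]);t=np.linspace(0,2*np.pi,60)
for y0,y1 in((19,35),(-35,-19)):
    P=[c+[.012*np.cos(a),y/1e3,.012*np.sin(a)] for a in t for y in(y0,y1)]
    p=proj("top",P);print(p.min(0),p.max(0))
    p=(p-[290,165]+.5)*6-.5;print("crop",p.min(0)+[360,0],p.max(0)+[360,0])
pos=[k0 for k0 in(px("top",201.35,231.41,.069),)][0]
print(ctrl.ik([*pos[:2],.12],[0,np.pi/2,np.pi/2]),ctrl.ik([*pos[:2],.12],[0,np.pi/2,-np.pi/2]))
for x,y,z,yw in((gm[0],gm[1],.04,0),(.587,-.19,.144,0)):
  ph=np.arctan2(*(k-gm)[1::-1]) if z<.1 else 0
  for s in(1,-1):print(ctrl.ik([x,y,z],[0,np.pi/2,ph+s*np.pi/2]))
```

```text
grip corners [[0.5247 0.3324 0.075 ]
 [0.5154 0.3076 0.075 ]
 [0.434  0.3434 0.075 ]
 [0.4445 0.3655 0.075 ]] len 0.08889253359122291 0.08678158609482173 w 0.02654596804372537 0.02453130204989691
bolts [0.50623828 0.32645886 0.075     ] [0.45138069 0.35221854 0.075     ] knuckle [0.55734316 0.29912988 0.063     ]
-0.4390116464306421 0.06060458900141627
-0.47319724236565136 0.08822860554333278
corner centre [0.47965973 0.33720403 0.075     ] bolt mid [0.47880949 0.3393387  0.075     ]
kn [ 0.67739808 -0.15138216  0.158     ]
kn [ 0.67749819 -0.16869505  0.158     ]
kn [ 0.67896377 -0.20458596  0.158     ]
kn [ 0.67906557 -0.22232825  0.158     ]
key [0.60925637 0.09741857 0.069     ]
key [0.54448858 0.10879075 0.069     ]
key [0.479792   0.12048681 0.069     ]
[304.4128772  175.03100731] [311.7318093 184.7913093]
crop [448.97726319  62.68604386] [492.89085583 121.24785581]
[326.00306432 175.15445239] [333.74177633 184.91013756]
crop [578.5183859   63.42671433] [624.95065796 121.96082535]
[ 5.49903188e-01  2.57928485e-01 -3.97213279e-01 -4.44089210e-16
 -9.15654562e-01 -2.12069951e+00] [ 5.49903188e-01  2.57928485e-01 -3.97213279e-01  4.44089210e-16
 -9.15654562e-01  1.02089314e+00]
[ 0.94948884  0.39969687 -0.40768122  0.         -0.76341823 -2.99348241]
[ 0.94948884  0.39969687 -0.40768122  0.         -0.76341823  0.14811024]
[ 3.06796764e-03  3.27767540e-01 -2.32420713e-01 -4.44089210e-16
 -1.01060807e+00 -1.57386429e+00]
[ 3.06796764e-03  3.27767540e-01 -2.32420713e-01  4.44089210e-16
 -1.01060807e+00  1.56772836e+00]
```

Run:
```python
from h import *
yw=-0.177-np.pi/2
R=[0,np.pi/2,yw]
K=dict(L=(.5445,.1088),S=(.4798,.1205),s=(.6085,.0974))
ctrl.close(20)
ctrl.move_ptp([*K["L"],.25],R); print(ctrl.current_clock())
for k in "LSs":
    ctrl.servo_line([*K[k],.09],speed=.2)
    r=ctrl.servo_line([*K[k],.0632],speed=.03,force_limit=15)
    ctrl.pause(.12)
    print(k,r,ctrl.current_position(),ctrl.current_wrist_force(),ctrl.current_clock())
    ctrl.servo_line([*K[k],.09],speed=.1)
    ctrl.pause(.1)
ctrl.servo_line([*K["s"],.2],speed=.25)
ctrl.open()
ph=-.457
ctrl.move_ptp([.4875,.334,.14],[0,np.pi/2,ph-np.pi/2])
print(ctrl.current_position(),ctrl.current_clock(),ctrl.current_qpos())
im=np.hstack([crop(ctrl.snapshot("top"),70,180,100,130,4),crop(ctrl.snapshot("side"),170,270,100,130,4)])
cv2.imwrite("pics/c2.png",im[:,:,::-1])
```

```text
4.2333
L False [0.54441854 0.1087672  0.06334676] [-2.30754799 -0.37639072  4.18956429] 6.3417
S False [0.47977693 0.12035705 0.06337957] [-1.08664284 -2.28928421  4.46977013] 8.4917
s False [0.60834087 0.09744333 0.0633516 ] [-1.98001218  1.9570406   4.55781837] 10.9667
[0.48794499 0.33367517 0.14027152] 14.575 [ 9.30368857e-01  2.91620444e-01 -2.95252725e-01  2.23461580e-04
 -9.83645965e-01  1.83705100e-01]
```

View pics/c2.png

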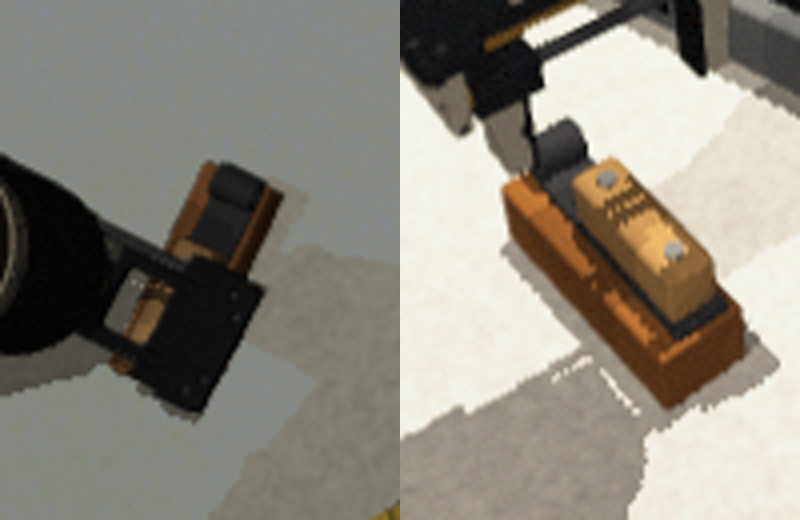

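The three keys went down about 5.6 mm at roughly 4.5 N each. In the picture the gripper stands over the grip, with the side-view bolts at (221.6,315) and (238.2,332.5). I'll check these against the top view, then grasp.

Run:
```python
from h import *
a,b=px("side",221.2,314.6,.077),px("side",237.8,332.1,.077);m=(a+b)/2;d=a-b
ph=np.arctan2(d[1],d[0]);print(a,b,m,ph,"grip",m[:2]+.01*np.array([np.cos(ph),np.sin(ph)]))
g=np.array([.4875,.334])
if np.hypot(*(m[:2]+.01*np.array([np.cos(ph),np.sin(ph)])-g))<.006:
    ctrl.servo_line([*g,.048],speed=.08,force_limit=8)
    print(ctrl.current_position())
    ctrl.close(30); print("gap",ctrl.current_finger_gap(),ctrl.current_wrist_force())
    ctrl.servo_line([*g,.2],speed=.12); ctrl.pause(.3)
    print(ctrl.current_finger_gap(),ctrl.current_wrist_force(),ctrl.current_wrist_torque(),ctrl.current_position())
    im=np.hstack([crop(ctrl.snapshot("top"),60,180,120,130,3),crop(ctrl.snapshot("side"),150,220,130,130,3)])
    cv2.imwrite("pics/c3.png",im[:,:,::-1]); print(ctrl.current_clock())
```

```text
[0.50312901 0.32848374 0.077     ] [0.44984693 0.35242274 0.077     ] [0.47648797 0.34045324 0.077     ] -0.4222616222267679 grip [0.48560962 0.336355  ]
[0.48782832 0.33433793 0.04860775]
gap 0.028329553446007568 [-1.2524646  -0.75350177  0.7099497 ]
0.027932327696577646 [-0.15769214  0.8604848  -2.54881789] [-0.06962879  0.12197067 -0.00670972] [0.48743669 0.33393136 0.19964191]
18.7667
```

Run:
```python
from h import *
ctrl.servo_line([.4875,.334,.23],speed=.15)
ctrl.move_ptp([.588,-.187,.215],[0,np.pi/2,-np.pi/2]); ctrl.pause(.3)
print(ctrl.current_position(),ctrl.current_tcp_rot(),ctrl.current_clock(),ctrl.current_finger_gap())
t=ctrl.snapshot("top");s=ctrl.snapshot("side")
cv2.imwrite("pics/top4.png",t[:,:,::-1]);cv2.imwrite("pics/side4.png",s[:,:,::-1])
c=np.hstack([crop(t,280,145,80,90,5),crop(s,230,120,80,90,5)])[:,:,::-1]
cv2.imwrite("pics/c4.png",np.clip(c*1.5,0,255))
```

```text
[ 0.58817303 -0.18647898  0.21507815] [1.6137773  1.57066286 0.04374497] 21.3333 0.027762432383276737[ WARN:0@5.708] global loadsave.cpp:1063 imwrite_ Unsupported depth image for selected encoder is fallbacked to CV_8U.
```

View pics/c4.png

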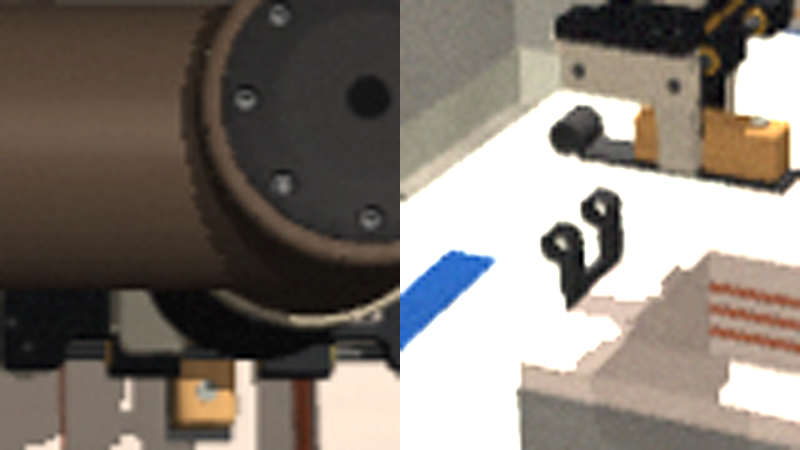

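The lid arm is the right way up with its knuckle to the back. Its end face is near side pixel (264,146), and the kiln holes are near (262,168) and (270,161). The top view is blocked by the arm, so I'll zoom the side view.

Run:
```python
from h import *
s=cv2.imread("pics/side4.png")
c=crop(s,250,136,60,46,13)
c=np.clip(255*(c/255.)**.6,0,255).astype(np.uint8)
for k in range(0,60,5): cv2.putText(c,str(250+k),(k*13,10),0,.35,(0,0,255));cv2.line(c,(k*13+6,12),(k*13+6,16),(0,0,255))
for k in range(5,46,5): cv2.putText(c,str(136+k),(0,k*13+10),0,.35,(0,0,255))
cv2.imwrite("pics/c5.png",c)
```

```text
(no output)
```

View pics/c5.png

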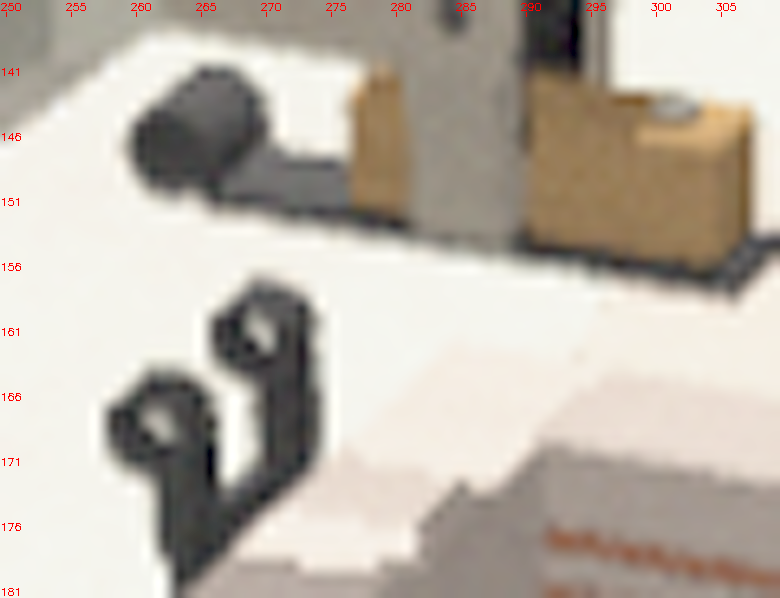

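```bash
cat > fit.py <<'E'
from h import *
from scipy.optimize import least_squares
t=np.linspace(0,2*np.pi,72)
def ext(c,y0,y1,yaw=0):
    R=np.array([[np.cos(yaw),-np.sin(yaw)],[np.sin(yaw),np.cos(yaw)]])
    P=[]
    for a in t:
        for y in(y0,y1):
            xy=R@[.012*np.cos(a),y]; P.append([c[0]+xy[0],c[1]+xy[1],c[2]+.012*np.sin(a)])
    p=proj("side",P); return np.array([p[:,0].min(),p[:,0].max(),p[:,1].min(),p[:,1].max()])
def lid(c,m): return (ext(c,-.015,.015)[:len(m)]-m)
def kiln(c,mn,mf): return np.r_[(ext(c,.019,.035)-mn)[:3],(ext(c,-.035,-.019)-mf)[:3]]
E
python3 - <<'E'
from fit import *
L=np.array([259.5,270.2,140.6,150.5])
N=np.array([257.8,266.2,163.8]);F=np.array([265.8,274.0,156.8])
ext_=ext
k6=lambda c:np.r_[ext(c,.019,.035)[:3]-N,ext(c,-.035,-.019)[:3]-F]
r=least_squares(k6,[.666,-.187,.155],x_scale=.01);print("kiln free",r.x,r.fun.round(2))
for z in(.153,.155,.157):
    r=least_squares(lambda q:k6([q[0],q[1],z]),[.666,-.187]);print(z,r.x,r.fun.round(2))
for c in([.666,-.1865,.2185],):print("lid predicted",ext(c,-.015,.015),L)
r=least_squares(lambda q:ext([q[0],-.1865,q[1]],-.015,.015)[:3]-L[:3],[.666,.218]);print("lid y fixed",r.x,r.fun.round(2))
r=least_squares(lambda q:ext([q[0],q[1],.2185],-.015,.015)[:3]-L[:3],[.666,-.187]);print("lid z fixed",r.x,r.fun.round(2))
r=least_squares(lambda q:ext([q[0],-.187,q[1]],.019,.035)[:3]-N,[.666,.155]);print("near y fixed",r.x,r.fun.round(2))
r=least_squares(lambda q:ext([q[0],-.187,q[1]],-.035,-.019)[:3]-F,[.666,.155]);print("far y fixed",r.x,r.fun.round(2))
E
```

```text
kiln free [ 0.70303939 -0.25237941  0.11666559] [-0.12  0.39 -0.29 -0.34  0.06  0.3 ]
0.153 [ 0.66546753 -0.18353474] [-0.71  0.44 -0.1  -0.36  0.65  0.04]
0.155 [ 0.66339984 -0.17974633] [-0.75  0.45 -0.09 -0.37  0.68  0.02]
0.157 [ 0.6613322  -0.17595805] [-0.79  0.45 -0.07 -0.37  0.72  0.01]
lid predicted [259.54024637 271.36978453 138.84364046 150.1076517 ] [259.5 270.2 140.6 150.5]
lid y fixed [0.66830546 0.21252573] [-0.55  0.55  0.01]
lid z fixed [ 0.66137687 -0.17385738] [-0.62  0.63 -0.04]
near y fixed [0.66697086 0.15086027] [-0.56  0.56  0.01]
far y fixed [0.66780669 0.15124245] [-0.49  0.49  0.01]
```

Run:
```python
from h import *
ctrl.close(50)
ctrl.servo_line([.5875,-.187,.185],speed=.08)
print(ctrl.current_wrist_force())
r=ctrl.servo_line([.5875,-.187,.1516],speed=.03,force_limit=3); ctrl.pause(.3)
print(r,ctrl.current_position(),ctrl.current_tcp_rot(),ctrl.current_clock(),ctrl.current_wrist_force(),ctrl.current_wrist_torque())
s=np.ascontiguousarray(ctrl.snapshot("side")[:,:,::-1]); cv2.imwrite("pics/side6.png",s)
c=crop(s,250,145,60,46,13)
c=np.clip(255*(c/255.)**.6,0,255).astype(np.uint8)
for k in range(0,60,5): cv2.putText(c,str(250+k),(k*13,10),0,.35,(0,0,255));cv2.line(c,(k*13+6,12),(k*13+6,16),(0,0,255))
for k in range(5,46,5): cv2.putText(c,str(145+k),(0,k*13+10),0,.35,(0,0,255))
cv2.imwrite("pics/c6.png",c)
```

```text
[ 0.12289353 -0.11440498 -1.08978032]
False [ 0.58756943 -0.18696216  0.151725  ] [ 1.56654969  1.57056353 -0.00417065] 23.7417 [ 1.05279034 -0.23339292 -2.16132518] [-0.14414983  0.11129631 -0.02791757]
```

View pics/c6.png

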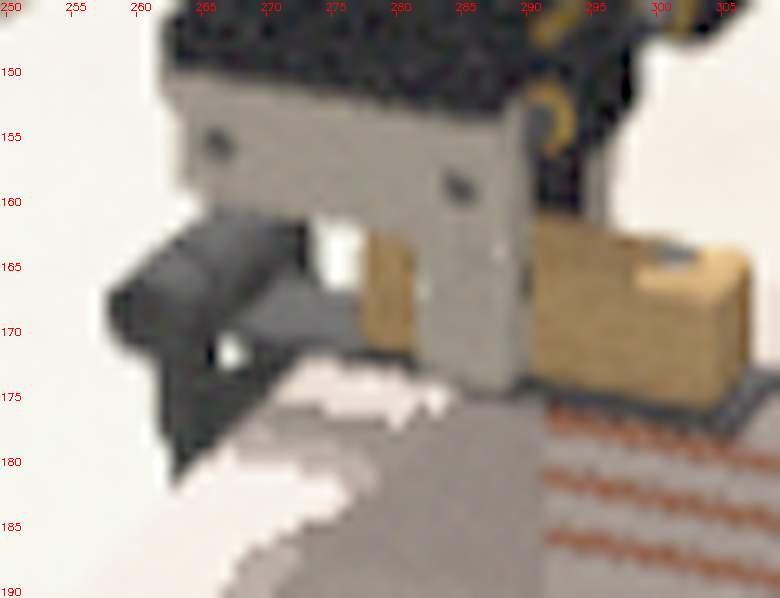

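Inserted without contact, and the near tube and lid knuckle look collinear in the side view, with the lid perhaps about 1 mm low. I'll check the height by lightly touching the leaf, which should be 13 mm lower, then take an enhanced close view.

Run:
```python
from h import *
f0=ctrl.current_wrist_force();print(f0)
r=ctrl.servo_line([.5875,-.187,.1355],speed=.012,force_limit=3.5)
p=ctrl.current_position();f=ctrl.current_wrist_force();print(r,p,f,"expected .1386+")
ctrl.servo_line([.5875,-.187,.1516],speed=.03); ctrl.pause(.3)
print(ctrl.current_position(),ctrl.current_wrist_force(),ctrl.current_clock())
s=np.mean([ctrl.snapshot("side")[:,:,::-1].astype(float) for _ in range(4)],0)
cv2.imwrite("pics/side7.png",s.astype(np.uint8))
k=cv2.imread("pics/side4.png").astype(float)
def prep(im):
    c=crop(im,253,152,27,33,14); return np.clip(255*(np.clip(c,0,140)/140.)**.6,0,255).astype(np.uint8)
a,b=prep(k),prep(s)
# common guide lines: same pixel coordinates in both
for q in(a,b):
    for j in range(0,q.shape[0],56): cv2.line(q,(0,j),(8,j),(0,0,255)); cv2.putText(q,str(152+j//14),(10,j+4),0,.3,(0,0,255))
    for j in range(0,q.shape[1],56): cv2.line(q,(j,0),(j,8),(0,0,255)); cv2.putText(q,str(253+j//14),(j,18),0,.3,(0,0,255))
    from fit import t
    def draw(y,x=.667,z=.151,col=(0,200,0)):
        P=proj("side",[[x+.012*np.cos(w),-.187+y,z+.012*np.sin(w)] for w in t]); P=(P-[253,152]+.5)*14-.5
        cv2.polylines(q,[P.astype(np.int32)],True,col,1)
    draw(.035);draw(-.019)
    draw(.015,col=(255,120,0))
cv2.imwrite("pics/c7.png",np.hstack([a,b]))
```

```text
[-0.09344311  0.71331658 -1.94178726]
True [ 0.58738903 -0.18705355  0.13712478] [-0.92707741 -0.11173821  4.20255109] expected .1386+
[ 0.58738994 -0.18699543  0.15145644] [ 0.34768541 -0.05057559 -2.44902329] 25.85
```

View pics/c7.png

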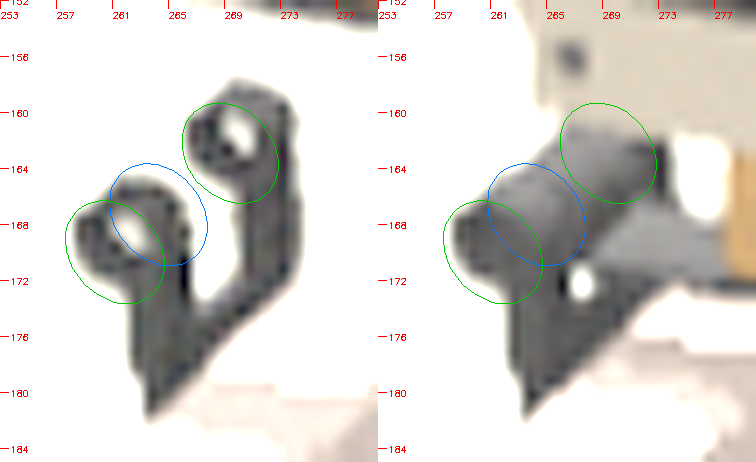

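Camera reading and touch agree to about 1.5 mm. I'll measure the silhouette-edge offset numerically, kiln tubes against lid tube.

```bash
cat > edge.py <<'E'
from h import *
from scipy.ndimage import map_coordinates
C=np.array([.666,-.187,.155]);t=np.linspace(0,2*np.pi,361)
def offs(im,ys,c=C):
    g=im.astype(float).mean(2); out=[]
    a=proj("side",[c+[0,.03,0],c-[0,.03,0]]); d=(a[1]-a[0])/np.linalg.norm(a[1]-a[0]); n=np.array([d[1],-d[0]]); n=n if n[1]<0 else -n
    for y in ys:
        P=proj("side",[c+[.012*np.cos(w),y,.012*np.sin(w)] for w in t]); p=P[np.argmax(P@n)]
        s=np.arange(-3,4,.05); q=p+s[:,None]*n
        v=map_coordinates(g,[q[:,1],q[:,0]],order=1)
        th=(v[:30].min()+v[-40:].max())/2; i=np.where((v[:-1]<th)&(v[1:]>=th))[0]
        out.append((round(y*1e3),round(s[i[0]],2) if len(i) else None))
    return out
E
python3 - <<'E'
from edge import *
k=cv2.imread("pics/side4.png");s=cv2.imread("pics/side7.png")
near=np.arange(.021,.035,.003);far=-near[::-1];lid=np.arange(-.014,.0145,.004)
print("k near",offs(k,near));print("k far",offs(k,far));print("now near",offs(s,near));print("now lid",offs(s,lid))
E
```

```text
k near [(21, np.float64(-0.6)), (24, np.float64(-0.65)), (27, np.float64(-0.75)), (30, np.float64(-0.8)), (33, np.float64(-0.85))]
k far [(-33, np.float64(-0.45)), (-30, np.float64(-0.45)), (-27, np.float64(-0.45)), (-24, np.float64(-0.5)), (-21, np.float64(-0.6))]
now near [(21, np.float64(-0.65)), (24, np.float64(-0.75)), (27, np.float64(-0.8)), (30, np.float64(-0.9)), (33, np.float64(-0.9))]
now lid [(-14, np.float64(3.15)), (-10, np.float64(2.6)), (-6, np.float64(-0.5)), (-2, np.float64(-0.9)), (2, np.float64(-1.0)), (6, np.float64(-1.1)), (10, np.float64(-1.15)), (14, np.float64(-1.1))]
```

Run:
```python
from edge import *
ctrl.servo_line([.5890,-.187,.1518],speed=.02); ctrl.pause(.5)
s=np.mean([ctrl.snapshot("side")[:,:,::-1].astype(float) for _ in range(4)],0); cv2.imwrite("pics/side8.png",s.astype(np.uint8))
print("lid",offs(s,np.arange(-.006,.0145,.004)));print("near",offs(s,np.arange(.021,.035,.003)))
print(ctrl.current_position(),ctrl.current_tcp_rot(),ctrl.current_wrist_force(),ctrl.current_finger_gap(),ctrl.current_clock())
# tilt: strap underside line, +y edge
c=crop(s,250,145,60,46,13); c=np.clip(255*(c/255.)**.6,0,255).astype(np.uint8)
U=proj("side",[[.589+d,-.187+.015,.1518-.0086] for d in(-.05,.066)]); U=((U-[250,145]+.5)*13-.5).astype(int)
cv2.line(c,tuple(map(int,U[0])),tuple(map(int,U[1])),(0,0,255),1)
cv2.imwrite("pics/c8.png",c)
```

```text
lid [(-6, np.float64(-0.05)), (-2, np.float64(-0.3)), (2, np.float64(-0.5)), (6, np.float64(-0.4)), (10, np.float64(-0.45)), (14, np.float64(-0.5))]
near [(21, np.float64(-0.65)), (24, np.float64(-0.75)), (27, np.float64(-0.8)), (30, np.float64(-0.9)), (33, np.float64(-0.9))]
[ 0.58901069 -0.1869932   0.15179994] [-1.71281709  1.5682887   2.99925929] [ 0.84049457 -1.06115715 -2.59091891] 0.027639771182558538 27.0<stdin>:7: RuntimeWarning: invalid value encountered in power
<stdin>:7: RuntimeWarning: invalid value encountered in cast
```

View pics/c8.png

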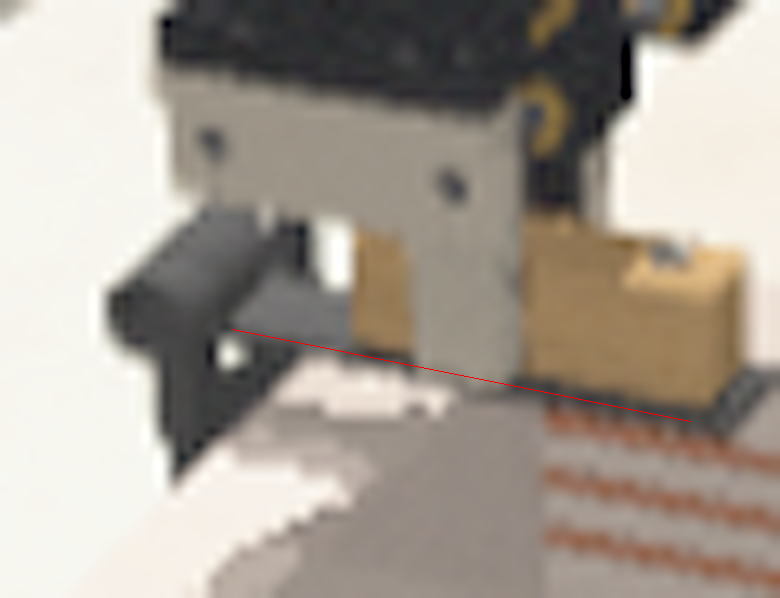

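Run:
```python
from h import *
F=[]
for _ in range(15): ctrl.pause(.05);F.append(np.r_[ctrl.current_wrist_force(),ctrl.current_wrist_torque()])
print(np.mean(F,0).round(3),np.std(F,0).round(2))
for d in(.0025,-.0025):
    r=ctrl.servo_line([.589,-.187+d,.1518],speed=.008,force_limit=3); print(d,r,ctrl.current_position())
ctrl.servo_line([.589,-.187,.1518],speed=.01);ctrl.pause(.4)
F=[]
for _ in range(15): ctrl.pause(.05);F.append(np.r_[ctrl.current_wrist_force(),ctrl.current_wrist_torque()])
print(np.mean(F,0).round(3),ctrl.current_position(),ctrl.current_clock())
```

```text
[-0.203 -0.212 -2.098 -0.099  0.139 -0.004] [0.51 0.63 0.48 0.04 0.04 0.04]
0.0025 True [ 0.58871867 -0.18676283  0.15136926]
-0.0025 False [ 0.58889821 -0.18946385  0.15164128]
[ 0.233  0.191 -2.026 -0.095  0.131 -0.007] [ 0.58897801 -0.18702188  0.15179395] 30.1083
```

Run:
```python
from h import *
r=ctrl.servo_line([.589,-.1845,.1518],speed=.008,force_limit=4); print(r,ctrl.current_position(),ctrl.current_wrist_force())
y=-.187 if not r else -.1885
ctrl.servo_line([.589,y,.1518],speed=.01);ctrl.pause(.4)
F=[]
for _ in range(15): ctrl.pause(.05);F.append(ctrl.current_wrist_force())
print(np.mean(F,0).round(2),ctrl.current_position(),ctrl.current_tcp_rot(),ctrl.current_finger_gap(),ctrl.current_clock())
if not r: ctrl.close_job(); print("handed in")
```

```text
True [ 0.58878188 -0.18669697  0.1514267 ] [ 1.04104603 -2.39347381 -0.65212433]
[-0.05  0.18 -2.14] [ 0.58901168 -0.18851935  0.15180393] [-1.61095259  1.56309374  3.09983191] 0.027875741836208556 31.9167
```

Run:
```python
from h import *
def probe(y0,y1):
    ctrl.servo_line([.589,y0,.1518],speed=.01);ctrl.pause(.4)
    r=ctrl.servo_line([.589,y1,.1518],speed=.006,force_limit=4); print(y0,y1,r,ctrl.current_position()[1],ctrl.current_wrist_force().round(1))
probe(-.1885,-.1850); probe(-.1885,-.1850); probe(-.1885,-.1935)
ctrl.servo_line([.589,-.1885,.1518],speed=.01);ctrl.pause(.3);print(ctrl.current_clock())
```

```text
-0.1885 -0.185 True -0.1866533656392783 [ 0.7 -2.2 -1.6]
-0.1885 -0.185 True -0.1866028069418724 [ 1.8 -2.  -1.5]
-0.1885 -0.1935 False -0.19349051426887717 [ 0.5  0.3 -2.4]
37.0417
```

There is a real wall at TCP y = -0.1866, found repeatedly, and none down to -0.1935. Mid-gap is therefore about y = -0.1906.

Run:
```python
from edge import *
ctrl.servo_line([.589,-.1906,.1518],speed=.01);ctrl.pause(.4)
F=[]
for _ in range(15): ctrl.pause(.05);F.append(ctrl.current_wrist_force())
s=np.mean([ctrl.snapshot("side")[:,:,::-1].astype(float) for _ in range(4)],0)
print("lid",offs(s,np.arange(-.006,.0115,.004)),"near",offs(s,[.021,.027,.033]))
print(np.mean(F,0).round(2),ctrl.current_position(),ctrl.current_finger_gap(),ctrl.current_clock())
cv2.imwrite("pics/side9.png",s.astype(np.uint8))
c=crop(s.astype(np.uint8),250,145,60,46,13); cv2.imwrite("pics/c9.png",np.clip(255*(c/255.)**.5,0,255).astype(np.uint8))
```

```text
lid [(-6, np.float64(-0.65)), (-2, np.float64(-0.75)), (2, np.float64(-0.65)), (6, np.float64(-0.65)), (10, np.float64(-0.6))] near [(21, np.float64(-0.6)), (27, np.float64(-0.8)), (33, np.float64(-0.9))]
[-0.25  0.01 -1.85] [ 0.5890165  -0.19059809  0.15178678] 0.027853581358223117 38.75
```

View pics/c9.png

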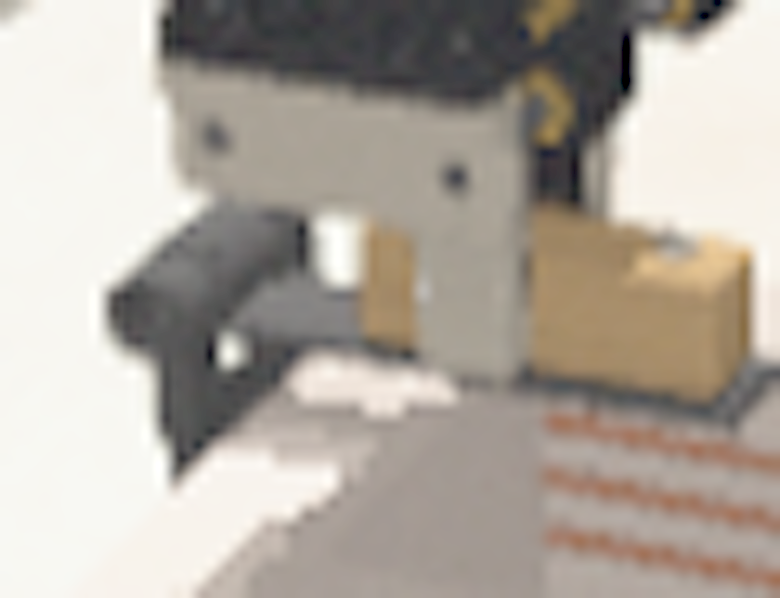

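The lid tube now continues the near knuckle's outline; its edge offset is -0.65 px against about -0.6 px for the kiln. The arm is level and the wrist carries only its weight, so I'm handing in.

```bash
python3 -c "
from bench import ctrl
ctrl.close_job(); print(ctrl.current_clock())"
```

```text
the job is handed in; nothing more can be done
the job is handed in; nothing more can be done
```

I pressed the three keys in order, then hung the lid arm between the kiln's knuckles. I handed the job in at about 39 s with the arm still in the gripper. The hand-in reports no verdict.

- **Keys:** large round, square and small round each went down about 5.6 mm at 4.2–4.6 N, and I lifted off after each.
- **Grasp:** the fingers closed to 27.9 mm on the 28 mm wooden grip. At the end the wrist force was about 1.9 N down and near zero sideways, so the arm was not pressing on the kiln.
- **Alignment:** in the side view the lid knuckle's upper edge matched the kiln knuckles to about 0.1 px (roughly 0.3 mm), and the arm looked level.
- **Mid-gap:** the arm touched the +y knuckle repeatedly at TCP y = -0.1866, while y = -0.1935 was free. I put it at -0.1906. My first camera estimate of -0.187 was about 3.5 mm off.

**Less certain:**
- The side view fixes only a combination of height and fore-and-aft. The top view was blocked by the robot's own arm at the kiln.
- The light touch on the leaf came 1.5 mm lower than expected. That may be give in the arm, or the lid sitting slightly high.
- I expect the remaining error to be about 1–1.5 mm, against the 3.5 mm allowed.

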